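Rotate the glue cans in the sloped feed rack

ROBOT

A 7-joint arm with a two-finger parallel gripper is mounted at the origin on a cart in front of the work surface, level with it; the furniture and walls round the work are solid. World frame = base frame: x ahead of the robot, y to its left, z up, the work surface at z = 0. Lengths are in m, angles in rad, forces in N, time in s.
With the tool pointing down it reaches from about 0.425 to 0.875 m from the base axis. Payload 8.4 kg.
Tool frame: the origin (TCP) lies at the very end of the fingers, on their centre line; the grasp point (between the pads) lies 19 mm behind it; z points along the fingers, y is the direction in which the jaws open and shut (so a half turn about z gives the same grasp; the last joint's range is limited). The gripper opens to 85 mm and grips with 20 to 120 N. Pads are 22 mm wide; open, the fingers measure 114 mm over their backs; the gripper's body (76 mm by 85 mm) begins 54 mm behind the grasp point. The pads swing forward as they close: fully open they stand 13 mm farther back than shut.
Start: joints at [-1.443, 0.333, 0.04, 1.465, -0.013, 1.343, -0.059], TCP at [0.146, 0.633, 0.231] pointing down, gripper open.
Joint ranges: [-2.58, 2.58], [-0.38, 2.09], [-1.3, 1.39], [0.25, 2.4], [-1.5, 4.64], [0.08, 2.09], [-2.65, 2.65]. Speed limits (rad/s): [2.22, 2.22, 2.79, 2.79, 3.14, 3.14, 3.14].

INTERFACE

Orientations are given as a unit quaternion [w, x, y, z].
In Python, from workcell import bot gives the robot as it stands.
- The arm moves only by the shell command python3 -m crank 'ROWS' [FORCE]. ROWS is JSON, a list of rows, each a list of 7 numbers: the opening in per cent of the stroke, from 0 (shut) to 100 (fully open), then the shift along the tool's x, y, z in units of 25 mm (1.0 is 25 mm), then the turn, a rotation vector about the tool's x, y, z in units of 6 degrees (1.0 is 6 degrees). In form: [[claw, dx, dy, dz, wx, wy, wz], ...]. A call has 1 to 8 rows; each row shifts and turns the commanded pose from where the row before left it, along the tool's axes as they then stand; what a row does not reach is not made up. A row lasts 1/10 s, in which the tool goes at most 50 mm and 8.59 degrees, less where a joint would pass 70% of its speed; a pose out of reach is approached as far as the arm can. A call is refused whole if a number of a shift passes 1 or a number of a turn 1, either way. A call with a gripper value outside its range is refused whole. The fingers move at their own pace and stop on an object; FORCE is the grip in N (left out, the last holds). Time passes only in rows, so rows that do not move let the fingers close. It gives the time, the measured TCP pose, the force and the opening at its end, in the units of the state.
- bot.observe(): the state, without advancing time (a new reading comes with each control period).
- bot.get_image(name): name is "scene" or "top" or "wrist"; returns the picture (480x640x3 uint8, red, green, blue); there is no depth.
- bot.camera_params(name): a dict with "K" (3x3 intrinsics, pixels), "k1" (the pictures are not rectified: a ray, as slopes to the right and down, at radius r is drawn at 1 + k1 r^2 times it, then the intrinsics apply), "R" (3x3) and "t" (3): a world point X has camera coordinates R X + t. Camera axes: x right, y down, z forward; pixel columns grow to the right and rows downward; lengths in m; the calibration is good to about 2 mm. A picture is of the moment at which its call begins: read the wrist's pose just before it. camera_params takes no time and is no camera call; for the wrist camera it gives the pose at the moment of the call.
- bot.close_job(): hands the job in, once; it reports no verdict.
Trained networks look in the newest picture that a camera, given by its name, has taken for a name from the list of things; names that differ only in an ending like _2 or _b are one class to them, and where a whole thing is asked for, a point or a joint stands for the part that bears it (a point fixed in the world has none). Each returns a list of dicts, best first, with "confidence" (0 to 1); they miss things now and then, are a little off and sometimes report something else, mostly with a low value. They report only what shows in the picture. A call takes as long as a camera call. They do not tell look-alikes from the thing itself.
- bot.outline_of(camera, target): "pixels" (480x640 bool, what is visible of it) and "rect" ([left, top, width, height] in pixels, round what is visible of it).
The state is a dict: "t": time; "qpos": joint angles; "joint_vel": joint speeds; "joint_torque": joint torques, N m; "ee_pos": TCP position; "ee_rot": TCP orientation; "ft_force": force on the tool from outside, world axes, zero at the start; "wrist_torque": the same for the moment, N m; "opening": finger opening in m.
Only numpy, scipy, OpenCV 4.12 (cv2) and the standard library are available. Lean on these libraries where they do the work, as an engineer would, in place of code of your own. Each camera call takes 0.05 s, during which the arm holds its last target.

TASK

The glue cans in the sloped feed rack are used oldest first: the oldest lies at the low end, against the stop. Take that can out and lay it in the ribbed wooden tray, along the ribs, and load the new can of the same size (not the slimmer, longer canister) from its saddle on the bench into the lane behind the others, so that it rests right behind them, lying across the lane. Set the cans down rather than dropping them from a height.

Things in the scene. Friction and masses are not known exactly. Their poses are not given: they have to be found in the camera images.
- rack: Fixed plywood rack 208x90 mm. Origin: bench level, mid base; x up the lane, y across, z up. Floor rises 8 deg: 34 mm up at the stop (x -100), 62 at open high end (x 98). Stop 22, side guards 9 mm above floor (80 mm over both), ends of cans free. 3 cans lie across, centres x -80, -34, 12, z 60, 67, 73 mm; they roll down when the front one goes. 4th place: x 58, z 79. Final third place: x 12, z 73.
- tray: Low fixed wooden tray 150 (x) x 130 (y) x 14 mm, left of the rack; origin mid underside, z up. Floor 5 mm above the bench; four round ribs along y at x -45, -15, 15, 45 mm, tops 9 mm above the bench. A can laid along y between two ribs (x -30, 0 or 30) rests with its centre 31.5 mm above the bench.
- can_oldest: The can at the low end of the lane, against the stop: bare metal cylinder with a brown card wrap, 46 mm diameter, 58 mm long, 0.1 to 0.21 kg, on its side. Origin at its centre, y along its length; x and z turn as it rolls. Grip its flat end faces, in the upper half, clear of the guards.
- can_new: New can, identical to those in the lane (46 mm diameter, 58 long, origin at centre, y along its length), in one of two small dark wooden saddles right of the rack; centre 33 mm above the bench. Saddle 46 mm wide along the can, so both end faces are free. The other saddle holds a canister 34 mm in diameter, 84 long, not wanted; which is which varies.
Things that resemble listed ones, but are neither listed nor needed, are in the scene too. What is shaped like the can_new but orange is not meant.

How it is judged:
At the end, for the whole second after the job is handed in: Oldest can at rest in the tray: centre within 55 mm (x) and 45 mm (y) of its middle, 20 to 42 mm up, along the ribs within 20 deg. New can at rest in third place in the lane: centre at rack x 0 to 26, y within 12, z 63 to 83 mm, across the lane within 14 deg (x of can_oldest in the frame of tray between -0.055 and 0.055 m and y of can_oldest in the frame of tray between -0.045 and 0.045 m and z of can_oldest in the frame of tray between 0.02 and 0.042 m and angle between the y axis of can_oldest and the y axis of tray, either way round below 0.35 rad and x of can_new in the frame of rack between 0 and 0.026 m and y of can_new in the frame of rack between -0.012 and 0.012 m and z of can_new in the frame of rack between 0.063 and 0.083 m and angle between the y axis of can_new and the y axis of rack, either way round below 0.25 rad and linear speed of each of can_oldest, can_new below 0.03 m/s); the robot touches nothing.
It fails at once if a can is let go high in the air and dropped (height (world z) of can_oldest above 0.16 m and contact force between can_oldest and the fingers below 0.01 N).
It fails at once if a can is let go high in the air and dropped (height (world z) of can_new above 0.16 m and contact force between can_new and the fingers below 0.01 N).
It also fails if it takes over 64 s, if anything falls off the work surface, if the arm or the gripper's body presses on something with over 40 N, if the wrist force passes 120 N, or if a joint passes its speed limit or range.

## Working session

There is one attempt and no reset: what is moved stays moved. The work goes in short steps, Python scripts to look and compute and a shell command to move; the robot and the scene stay as the last step left them, time stands still between calls to the robot, and variables do not carry over. Pictures are saved under pics/ and viewed, and the job is handed in when it is done.

```bash
ls; mkdir -p pics; python3 - <<'E'
from workcell import bot
import cv2,json
print(bot.observe())
for n in ["scene","top","wrist"]:
    cv2.imwrite(f"pics/{n}0.png",bot.get_image(n)[:,:,::-1]); p=bot.camera_params(n); print(n,p)
E
```

```text
pics
{'t': 0.0, 'qpos': array([-1.44319069,  0.33389758,  0.03989323,  1.46630592, -0.01340243,
        1.34329658, -0.0584558 ]), 'joint_vel': array([ 0.00080842,  0.00095465,  0.00010857, -0.0003662 , -0.00135477,
        0.00021817, -0.00027205]), 'joint_torque': array([ 4.96948701e-05, -6.58569860e+01,  1.36553954e+00, -4.05558085e+01,
        1.68302085e-02,  1.31073155e-02,  2.53650796e-05]), 'ee_pos': array([0.14609705, 0.63288505, 0.23041319]), 'ee_rot': array([-3.56083505e-05,  1.13156093e-01,  9.93576884e-01, -8.19845144e-04]), 'ft_force': array([0.45720416, 0.44253784, 1.024491  ]), 'wrist_torque': array([-0.02037309, -0.01697047,  0.02444453]), 'opening': 0.08536322850162882}
scene {'K': array([[439.94435613,   0.        , 323.89154369],
       [  0.        , 439.94435613, 242.95544064],
       [  0.        ,   0.        ,   1.        ]]), 'k1': -0.050659148293162405, 'R': array([[ 0.79883134, -0.60144573, -0.01146829],
       [-0.44071743, -0.5721659 , -0.69166056],
       [ 0.40943453,  0.55757441, -0.72213167]]), 't': array([-0.53257925,  0.18025405,  1.03535754])}
top {'K': array([[526.64625245,   0.        , 324.25408242],
       [  0.        , 526.64625245, 245.12982734],
       [  0.        ,   0.        ,   1.        ]]), 'k1': -0.058454304394520845, 'R': array([[-0.00696333, -0.99994096,  0.00834187],
       [-0.99777401,  0.00639448, -0.06637866],
       [ 0.0663214 , -0.00878551, -0.99775963]]), 't': array([-0.1809562 ,  0.5759941 ,  1.17478304])}
wrist {'K': array([[389.72575001,   0.        , 315.93489792],
       [  0.        , 389.72575001, 240.24047094],
       [  0.        ,   0.        ,   1.        ]]), 'k1': 0.012620978905549038, 'R': array([[ 2.24294572e-01,  9.74521016e-01, -8.57199877e-04],
       [ 9.41776241e-01, -2.16531804e-01,  2.57238196e-01],
       [ 2.50498417e-01, -5.85044215e-02, -9.66347647e-01]]), 't': array([-0.64781426, -0.0335244 ,  0.37667419])}
```

View pics/scene0.png

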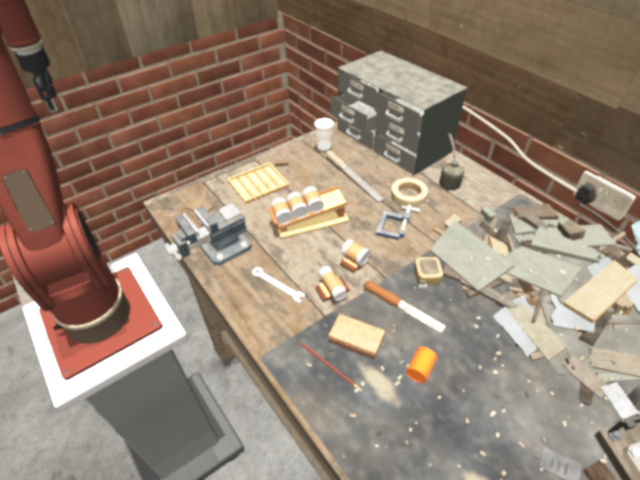

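View pics/top0.png

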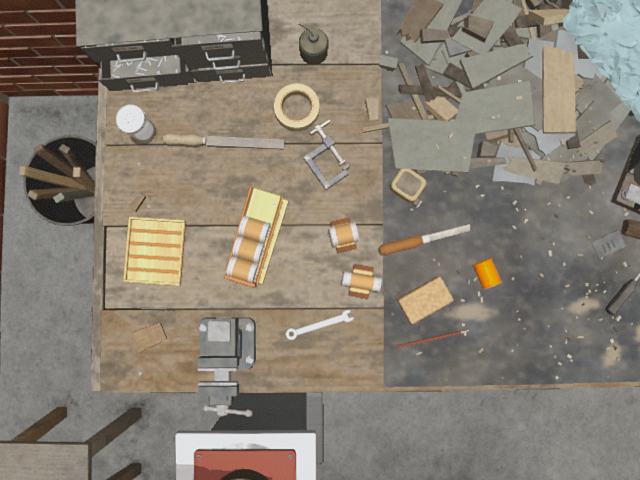

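View pics/wrist0.png

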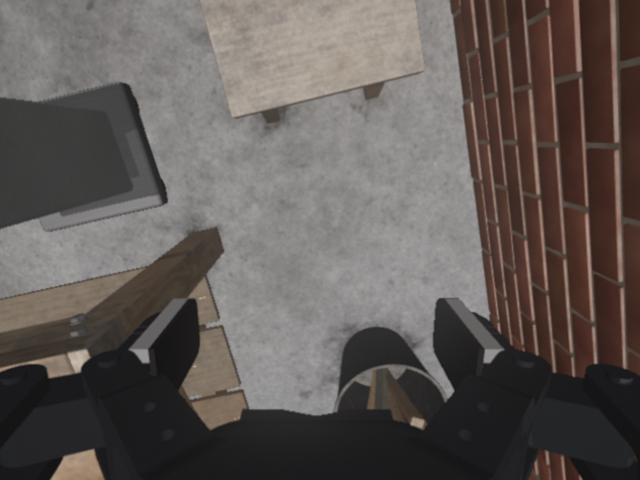

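```bash
cat > h.py <<'E'
import numpy as np, cv2
from workcell import bot
def ray(cam,uv):
    p=bot.camera_params(cam) if isinstance(cam,str) else cam
    uv=np.array([[uv]],float)
    n=cv2.undistortPoints(uv,p["K"],np.array([p["k1"],0,0,0.]))[0,0]
    d=p["R"].T@np.array([n[0],n[1],1]); c=-p["R"].T@p["t"]
    return c,d
def atz(cam,uv,z):
    c,d=ray(cam,uv); return c+d*(z-c[2])/d[2]
def proj(cam,X):
    p=bot.camera_params(cam) if isinstance(cam,str) else cam
    return cv2.projectPoints(np.atleast_2d(np.array(X,float)),cv2.Rodrigues(p["R"])[0],p["t"],p["K"],np.array([p["k1"],0,0,0.]))[0][:,0]
E
python3 - <<'E'
from h import *
im=bot.get_image("top"); sc=bot.get_image("scene")
for n in ["rack","tray","can_oldest","can_new"]:
  for r in bot.outline_of("top",n):
    m=r["pixels"].astype(np.uint8); rr=cv2.minAreaRect(cv2.findNonZero(m)); print(n,round(r["confidence"],2),r["rect"],rr, m.sum())
cv2.imwrite("pics/c1.png",cv2.resize(im[180:320,110:400,::-1],None,fx=2.75,fy=2.75,interpolation=cv2.INTER_CUBIC))
cv2.imwrite("pics/c2.png",cv2.resize(sc[150:320,210:400,::-1],None,fx=3.5,fy=3.5,interpolation=cv2.INTER_CUBIC))
E
```

```text
rack 0.98 [225.5, 188.9, 62.9, 100.6] ((255.63784790039062, 237.92703247070312), (41.172019958496094, 96.2396011352539), 17.10272979736328) 1964
tray 0.67 [124.8, 219.4, 63.2, 66.1] ((154.6776580810547, 250.5126953125), (58.85006332397461, 65.0485610961914), 4.085616588592529) 3737
can_oldest 0.16 [224.3, 189.2, 60.1, 95.3] ((255.4571533203125, 237.9179229736328), (41.08442306518555, 95.28368377685547), 17.417970657348633) 1890
can_new 0.68 [472.1, 259.6, 31.0, 30.7] ((486.50006103515625, 273.5), (27.280029296875, 21.0190372467041), 63.43495178222656) 547
can_new 0.59 [330.3, 225.2, 30.4, 23.5] ((343.8077087402344, 234.03846740722656), (20.003849029541016, 27.06402587890625), 78.69007110595703) 528
```

View pics/c1.png

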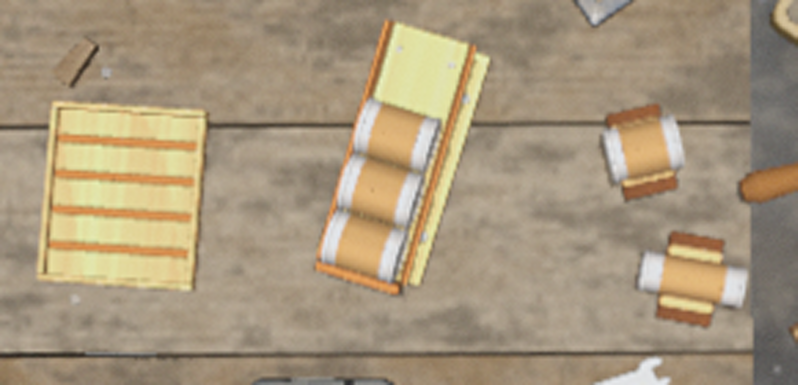

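View pics/c2.png

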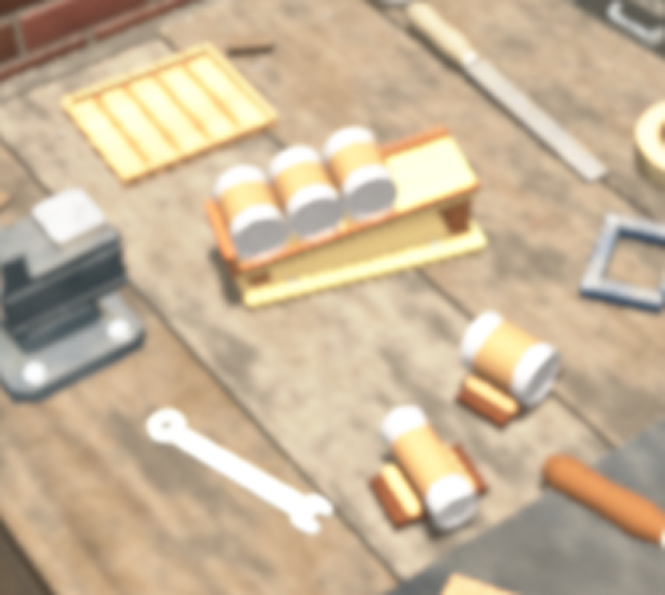

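Candidates for the new can (top picture): the thick, short brown-wrapped can in its saddle at (343,234); the slim, long canister at (361,281); the orange cylinder at (487,273); the three lane cans at about (243,267), (249,249), (255,231). The close crop confirms that (343,234) is the short, thick one, so I choose it. The oldest can is the bottom one at (243,267), against the orange stop.

```bash
cat > fit.py <<'E'
from h import *
from scipy.optimize import least_squares
P=bot.camera_params("top");S=bot.camera_params("scene")
c=lambda x,y:(110+x/2.75-0.3,180+y/2.75-0.3)
s=lambda x,y:(210+x/3.5-0.3,150+y/3.5-0.3)
def T(p,X):
    X=np.array(X,float); a=p[2]; R=np.array([[np.cos(a),-np.sin(a),0],[np.sin(a),np.cos(a),0],[0,0,1]])
    return X@R.T+np.array([p[0],p[1],0])
def fit(name,obs,p0):
    def f(p):
        r=[]
        for cam,X,uv in obs: r.append(proj(cam,T(p,[X]))[0]-uv)
        return np.array(r).ravel()
    o=least_squares(f,p0,loss="soft_l1"); print(name,o.x.round(4),np.degrees(o.x[2]).round(1)); print(f(o.x).reshape(-1,2).round(1).tolist()); return o.x
fl=lambda x:0.034+(x+0.1)*0.028/0.198
tray=fit("tray",[(P,(.075,.065,.014),c(52,103)),(P,(.075,-.065,.014),c(207,112)),(P,(-.075,-.065,.014),c(193,290)),(P,(-.075,.065,.014),c(38,275))],[.5,.3,0])
can=lambda x,z,y:(x,y,z)
obs=[(P,(-.104,-.045,.008),c(420,286)),(P,(.104,-.045,.008),c(490,57)),
(P,(-.104,.04,.056),c(318,264)),(P,(-.104,-.04,.056),c(400,290)),
(P,(.1,.04,fl(.1)+.009),c(388,20)),(P,(.1,-.04,fl(.1)+.009),c(474,45))]
rack=fit("rack",obs,[.5,.1,-.3])
new=fit("new",[(P,(0,.029,.056),c(606,152)),(P,(0,-.029,.056),c(678,138))],[.5,-.1,.2])
E
python3 - <<'E'
from fit import *
def cyl(p,cx,cz,r=.023,l=.029):
    th=np.linspace(0,2*np.pi,40); out=[]
    for y in(-l,l): out.append(T(p,np.c_[cx+r*np.cos(th),np.full(40,y),cz+r*np.sin(th)]))
    return out
for cam,n,(x0,y0,x1,y1),f in((P,"top",(110,180,400,320),2.75),(S,"scene",(210,150,400,320),3.5)):
    im=bot.get_image(n)[y0:y1,x0:x1,::-1]; im=cv2.resize(im,None,fx=f,fy=f,interpolation=cv2.INTER_CUBIC)
    def dr(X,col,cl=False):
        uv=(proj(cam,X)-[x0,y0]+.3)*f; cv2.polylines(im,[uv.round().astype(np.int32)],cl,col,1)
    for cx,cz in((-.08,.06),(-.034,.067),(.012,.073)):
        for o in cyl(rack,cx,cz): dr(o,(255,0,0))
    for o in cyl(new,0,.033): dr(o,(0,255,0))
    dr(T(tray,[(.075,.065,.014),(.075,-.065,.014),(-.075,-.065,.014),(-.075,.065,.014)]),(0,0,255),True)
    dr(T(rack,[(.104,.045,0),(.104,-.045,0),(-.104,-.045,0),(-.104,.045,0)]),(0,0,255),True)
    cv2.imwrite(f"pics/o_{n}.png",im)
for nme,p,X in(("old",rack,(-.08,0,.06)),("third",rack,(.012,0,.073)),("tray",tray,(0,0,.0315)),("new",new,(0,0,.033))):
    print(nme,T(p,[X])[0].round(4),np.hypot(*T(p,[X])[0][:2]).round(3),np.degrees(p[2]).round(1))
E
```

```text
tray [ 0.5649  0.2041 -0.0694] -4.0
[[0.4, -0.8], [-0.1, -0.6], [-0.2, 0.2], [-0.1, 1.9]]
rack [ 0.595  -0.0295 -0.2921] -16.7
[[-0.3, 2.6], [0.3, -1.0], [-2.7, -0.2], [2.4, 0.7], [-2.0, -1.1], [1.7, 0.0]]
new [ 0.6002 -0.2264  0.1864] 10.7
[[0.2, -0.0], [-0.2, 0.0]]
old [ 0.5184 -0.0065  0.06  ] 0.518 -16.7
third [ 0.6065 -0.033   0.073 ] 0.607 -16.7
tray [0.5649 0.2041 0.0315] 0.601 -4.0
new [ 0.6002 -0.2264  0.033 ] 0.641 10.7
```

```bash
ls pics
```

```text
c1.png
c2.png
o_scene.png
o_top.png
scene0.png
top0.png
wrist0.png
```

View pics/o_top.png

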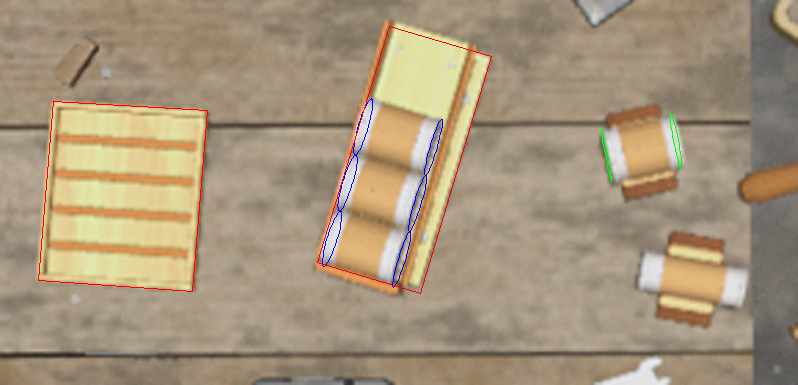

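View pics/o_scene.png

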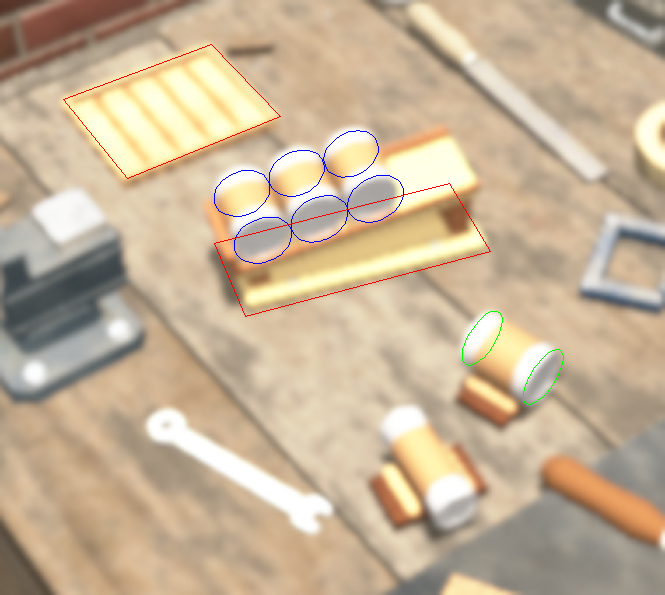

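```bash
cat > go.py <<'E'
# python3 go.py x y z yawdeg(can axis / tool y) -> remaining in tool units
import sys
from h import *
from scipy.spatial.transform import Rotation as Ro
o=bot.observe(); q=o["ee_rot"]; R=Ro.from_quat(np.r_[q[1:],q[0]])
x,y,z,a=map(float,sys.argv[1:5]); a=np.radians(a)
best=None
for s in(1,-1):
    ty=s*np.array([-np.sin(a),np.cos(a),0]); tz=np.array([0,0,-1.]); tx=np.cross(ty,tz)
    rv=(R.inv()*Ro.from_matrix(np.c_[tx,ty,tz])).as_rotvec(degrees=True)/6
    if best is None or np.linalg.norm(rv)<np.linalg.norm(best): best=rv
d=R.inv().apply(np.array([x,y,z])-o["ee_pos"])/.025
print("t",o["t"],"pos",o["ee_pos"].round(4),"open",round(o["opening"],4),"F",o["ft_force"].round(1)); print("shift",d.round(2),"turn",best.round(2)); print("q",o["qpos"].round(2))
E
python3 go.py .518 -.006 .18 -16.7
python3 -m crank '[[100,-1,-0.8,0,0,0,0],[100,-1,-0.8,0,0,0,0],[100,-1,-0.8,0,0,0,0],[100,-1,-0.8,0,0,0,0],[100,-1,-0.8,0,0,0,0],[100,-1,-0.8,0,0,0,0],[100,-1,-0.8,0,0,0,0],[100,-1,-0.8,0,0,0,0]]'
python3 go.py .518 -.006 .18 -16.7
```

```text
t 0.55 pos [0.1462 0.6333 0.2313] open 0.0852 F [ 0.   0.2 -0.6]
shift [-20.24 -21.57   2.05] turn [-0.    0.    0.62]
q [-1.44  0.33  0.04  1.47 -0.01  1.34 -0.06]
t: 1.35
ee_pos: [0.3058, 0.4314, 0.2315]
ee_rot: [0.0, 0.113, 0.994, 0.0]
ft_force: [0.9, 0.3, -0.7]
opening: 0.0855
t 1.35 pos [0.3058 0.4314 0.2315] open 0.0855 F [ 0.9  0.3 -0.7]
shift [-12.21 -15.14   2.05] turn [0.   0.   0.62]
q [-1.2   0.08  0.17  1.77 -0.01  1.29  0.32]
```

```bash

python3 -m crank '[[100,-1,-0.8,0,0,0,0],[100,-1,-0.8,0,0,0,0],[100,-1,-0.9,0,0,0,0],[100,-1,-1,0,0,0,0],[100,-1,-1,0,0,0,0],[100,-1,-1,0,0,0,0],[100,-1,-1,0,0,0,0],[100,-1,-1,0,0,0,0]]'
python3 -m crank '[[100,-1,-1,0,0,0,0.3],[100,-1,-1,0,0,0,0.3],[100,-1,-1,0,0,0,0],[100,-1,-1,0,0,0,0],[100,-0.2,-1,0,0,0,0],[100,0,-1,0,0,0,0],[100,0,-1,0,0,0,0],[100,0,-0.6,0,0,0,0]]'
python3 go.py .518 -.006 .18 -16.7
python3 - <<'E'
from h import *
cv2.imwrite("pics/w1.png",bot.get_image("wrist")[:,:,::-1])
E
```

```text
t: 2.15
ee_pos: [0.4584, 0.2035, 0.2316]
ee_rot: [0.0, 0.113, 0.994, 0.0]
ft_force: [0.0, 0.4, -0.3]
opening: 0.0854
t: 2.95
ee_pos: [0.5066, -0.0077, 0.2315]
ee_rot: [0.0, 0.145, 0.989, 0.0]
ft_force: [0.4, -0.9, -0.0]
opening: 0.0856
t 2.95 pos [ 0.5066 -0.0077  0.2315] open 0.0856 F [ 0.4 -0.9 -0. ]
shift [-0.42  0.2   2.06] turn [ 0.  0. -0.]
q [-0.68  0.02  0.62  1.83 -0.01  1.29  1.23]
```

View pics/w1.png

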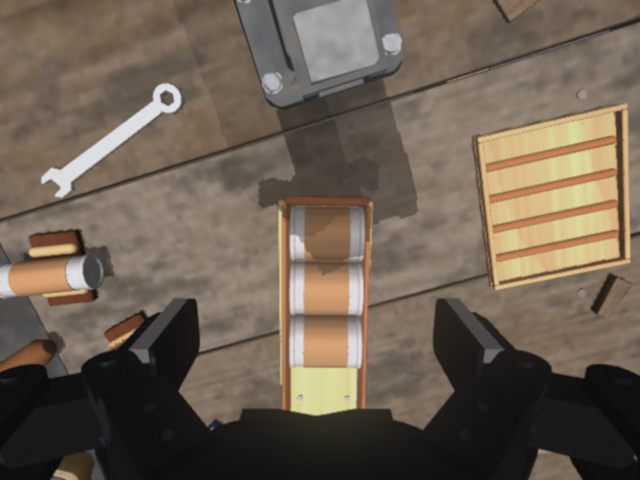

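The wrist view shows the oldest can at about (327,234), against the stop at (327,202), and the tray at right. I'll overlay the model to check.

```bash
cat > ov.py <<'E'
import sys
from fit import *
W=bot.camera_params("wrist"); im=bot.get_image("wrist")[:,:,::-1].copy()
th=np.linspace(0,2*np.pi,60)
def cyl(p,cx,cz,col,r=.023,l=.029):
    for y in(-l,l):
        X=T(p,np.c_[cx+r*np.cos(th),np.full(60,y),cz+r*np.sin(th)]); cv2.polylines(im,[proj(W,X).round().astype(np.int32)],True,col,1)
for cx,cz in((-.08,.06),(-.034,.067),(.012,.073)): cyl(rack,cx,cz,(255,0,0))
cyl(new,0,.033,(0,255,0)); 
cv2.polylines(im,[proj(W,T(tray,[(.075,.065,.014),(.075,-.065,.014),(-.075,-.065,.014),(-.075,.065,.014)])).round().astype(np.int32)],True,(0,0,255),1)
cv2.imwrite(sys.argv[1],im)
E
python3 ov.py pics/ow1.png >/dev/null
```

```text
(no output)
```

View pics/ow1.png

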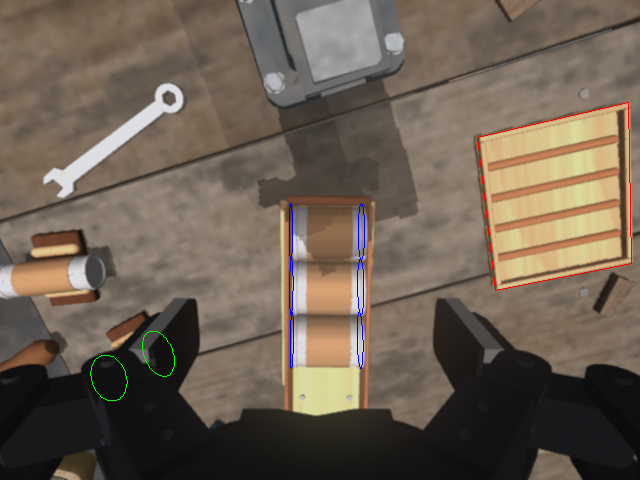

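```bash

python3 -m crank '[[100,-0.42,0.2,0.9,0,0,0],[100,0,0,1,0,0,0],[100,0,0,1,0,0,0],[100,0,0,1,0,0,0],[100,0,0,1,0,0,0],[100,0,0,1,0,0,0],[100,0,0,0.8,0,0,0],[100,0,0,0.4,0,0,0]]'
python3 go.py .518 -.006 .053 -16.7
python3 - <<'E'
from h import *
cv2.imwrite("pics/w2.png",bot.get_image("wrist")[:,:,::-1])
E
```

```text
t: 3.85
ee_pos: [0.5178, -0.0025, 0.052]
ee_rot: [-0.001, 0.143, 0.99, -0.0]
ft_force: [0.2, -0.1, 0.5]
opening: 0.0854
t 3.85 pos [ 0.5178 -0.0025  0.052 ] open 0.0854 F [ 0.2 -0.1  0.5]
shift [-0.05 -0.13 -0.04] turn [-0.01 -0.02  0.03]
q [-0.61  0.27  0.61  2.   -0.19  0.92  1.38]
```

View pics/w2.png

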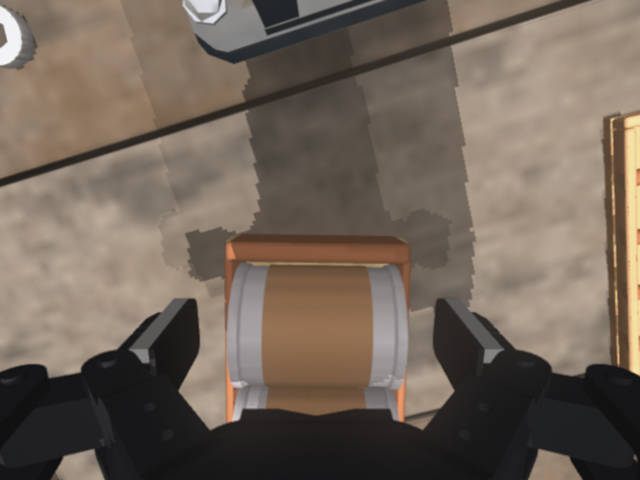

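The can sits at (317,325), midway between the pads and aligned. Closing.

```bash

python3 -m crank '[[80,0,-0.05,0,0,0,0],[60,0,0,0,0,0,0],[55,0,0,0,0,0,0],[50,0,0,0,0,0,0],[50,0,0,0,0,0,0],[50,0,0,0,0,0,0],[50,0,0,0,0,0,0],[50,0,0,0,0,0,0]]' 35
python3 go.py .518 -.006 .13 -16.7
```

```text
t: 4.7
ee_pos: [0.5191, -0.0046, 0.0551]
ee_rot: [0.001, 0.144, 0.99, 0.001]
ft_force: [-0.6, 1.8, 5.8]
opening: 0.0573
t 4.7 pos [ 0.5191 -0.0046  0.0551] open 0.0573 F [-0.6  1.8  5.8]
shift [ 0.02 -0.06 -3.  ] turn [0.02 0.02 0.02]
q [-0.61  0.27  0.61  2.   -0.19  0.92  1.38]
```

```bash

python3 -m crank '[[50,0,0,-0.3,0,0,0],[50,0,0,-0.4,0,0,0],[50,0,0,-0.5,0,0,0],[50,0,0,-0.5,0,0,0],[50,0,0,-0.5,0,0,0],[50,0,0,-0.5,0,0,0],[50,0,0,-0.2,0,0,0],[50,0,0,0,0,0,0]]'
python3 go.py .565 .204 .11 -4
python3 - <<'E'
from h import *
cv2.imwrite("pics/w3.png",bot.get_image("wrist")[:,:,::-1])
E
```

```text
t: 5.5
ee_pos: [0.5186, -0.0049, 0.1272]
ee_rot: [0.001, 0.144, 0.99, 0.0]
ft_force: [0.2, 0.3, -0.6]
opening: 0.0573
t 5.5 pos [ 0.5186 -0.0049  0.1272] open 0.0573 F [ 0.2  0.3 -0.6]
shift [0.61 8.54 0.7 ] turn [ 0.01  0.01 -2.1 ]
q [-0.65  0.16  0.63  1.94 -0.11  1.07  1.31]
```

View pics/w3.png

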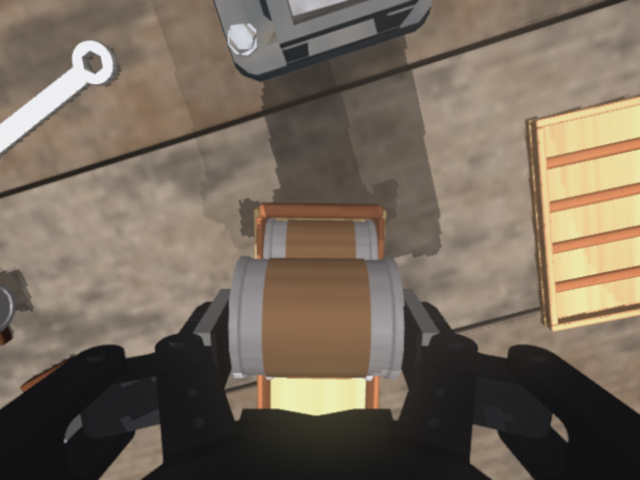

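```bash

python3 -m crank '[[50,0,0.6,0,0,0,0],[50,0,1,0,0,0,0],[50,0,1,0,0,0,0],[50,0,1,0,0,0,0],[50,0.2,1,0,0,0,0],[50,0.2,1,0,0,0,0],[50,0.2,1,0,0,0,0],[50,0,1,0,0,0,0]]'
python3 -m crank '[[50,0,0.6,0,0,0,-0.5],[50,0,0.3,0,0,0,-0.6],[50,0,0,0,0,0,-0.6],[50,0,0,0,0,0,-0.4],[50,0,0,0,0,0,0],[50,0,0,0,0,0,0]]'
python3 go.py .565 .204 .0275 -4
python3 ov.py pics/ow4.png
```

```text
t: 6.35
ee_pos: [0.5571, 0.1839, 0.1253]
ee_rot: [-0.001, 0.144, 0.99, -0.0]
ft_force: [0.4, -0.1, -1.2]
opening: 0.0572
t: 6.95
ee_pos: [0.5637, 0.2036, 0.1256]
ee_rot: [-0.0, 0.035, 0.999, -0.0]
ft_force: [0.1, -0.6, -1.5]
opening: 0.0576
t 6.95 pos [0.5637 0.2036 0.1256] open 0.0576 F [ 0.1 -0.6 -1.5]
shift [-0.05  0.02  3.92] turn [-0.   -0.01 -0.01]
q [-0.81  0.33  0.48  1.74 -0.17  1.11  1.22]
tray [ 0.5649  0.2041 -0.0694] -4.0
[[0.4, -0.8], [-0.1, -0.6], [-0.2, 0.2], [-0.1, 1.9]]
rack [ 0.595  -0.0295 -0.2921] -16.7
[[-0.3, 2.6], [0.3, -1.0], [-2.7, -0.2], [2.4, 0.7], [-2.0, -1.1], [1.7, 0.0]]
new [ 0.6002 -0.2264  0.1864] 10.7
[[0.2, -0.0], [-0.2, 0.0]]
```

View pics/ow4.png

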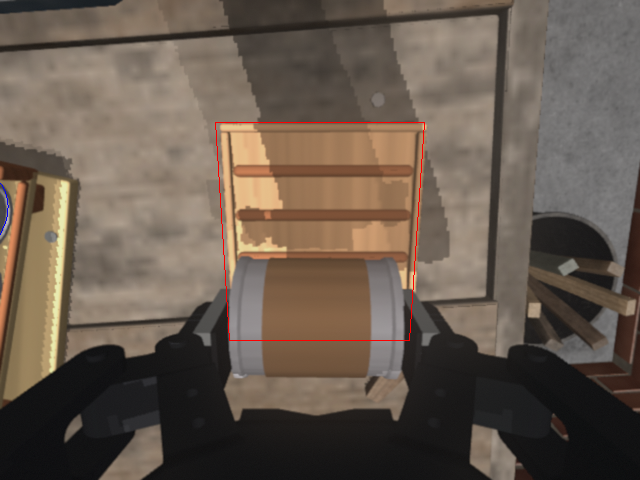

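The can is held squarely and parallel to the ribs, with the tray outline at (216-425, 123-340) matching my fit. Lowering.

```bash

python3 -m crank '[[50,-0.05,0,0.7,0,0,0],[50,0,0,1,0,0,0],[50,0,0,1,0,0,0],[50,0,0,0.6,0,0,0],[50,0,0,0.3,0,0,0],[50,0,0,0.2,0,0,0],[50,0,0,0,0,0,0],[50,0,0,0,0,0,0]]'
python3 go.py .565 .204 .0265 -4
```

```text
t: 7.8
ee_pos: [0.566, 0.2031, 0.0322]
ee_rot: [0.001, 0.035, 0.999, 0.0]
ft_force: [0.8, 0.9, -0.7]
opening: 0.0574
t 7.8 pos [0.566  0.2031 0.0322] open 0.0574 F [ 0.8  0.9 -0.7]
shift [0.04 0.03 0.23] turn [ 0.01  0.01 -0.  ]
q [-0.78  0.44  0.45  1.81 -0.23  0.94  1.27]
```

```bash

python3 -m crank '[[50,0,0,0.08,0,0,0],[50,0,0,0.08,0,0,0],[50,0,0,0.05,0,0,0],[50,0,0,0.05,0,0,0],[50,0,0,0,0,0,0]]'
python3 go.py .565 .204 .0265 -4
```

```text
t: 8.3
ee_pos: [0.5652, 0.2029, 0.0247]
ee_rot: [-0.0, 0.035, 0.999, -0.0]
ft_force: [-0.3, 0.5, -1.4]
opening: 0.0573
t 8.3 pos [0.5652 0.2029 0.0247] open 0.0573 F [-0.3  0.5 -1.4]
shift [ 0.01  0.04 -0.07] turn [-0. -0.  0.]
q [-0.78  0.45  0.44  1.82 -0.24  0.93  1.27]
```

```bash

python3 -m crank '[[50,0,0,0.06,0,0,0],[50,0,0,0,0,0,0],[50,0,0,0,0,0,0]]'
python3 -m crank '[[50,0,0,0.06,0,0,0],[50,0,0,0,0,0,0],[50,0,0,0,0,0,0]]'
python3 - <<'E'
from h import *
im=bot.get_image("scene"); cv2.imwrite("pics/s5.png",cv2.resize(im[130:260,180:380,::-1],None,fx=4,fy=4,interpolation=cv2.INTER_CUBIC))
E
```

```text
t: 8.6
ee_pos: [0.5655, 0.2029, 0.0236]
ee_rot: [0.0, 0.035, 0.999, 0.0]
ft_force: [-1.3, -0.8, 4.1]
opening: 0.0573
t: 8.9
ee_pos: [0.5656, 0.2029, 0.0235]
ee_rot: [0.0, 0.035, 0.999, 0.0]
ft_force: [-7.4, -3.5, 19.6]
opening: 0.0575
```

View pics/s5.png

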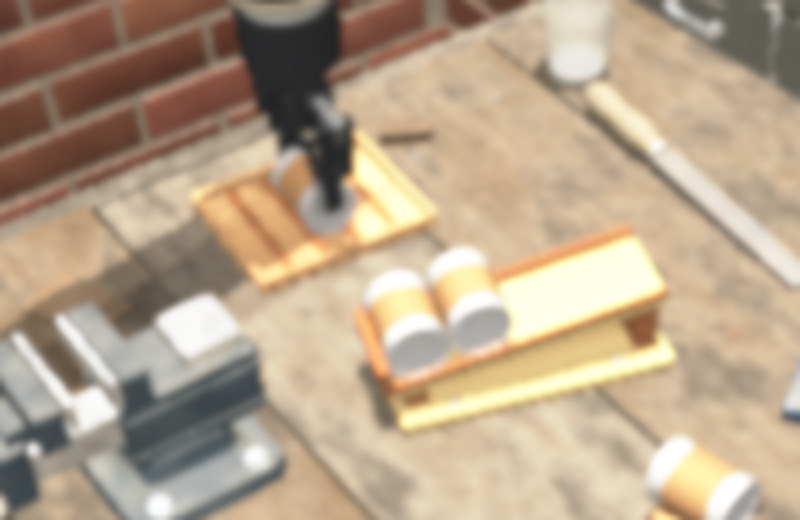

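The scene view shows the can at (310,200) in the tray, pressing on the ribs (z force up), and the remaining two cans have rolled to the stop at (405,320) and (470,300). Easing off and releasing.

```bash

python3 -m crank '[[50,0,0,-0.08,0,0,0],[60,0,0,0,0,0,0],[75,0,0,0,0,0,0],[90,0,0,0,0,0,0],[100,0,0,0,0,0,0],[100,0,0,0,0,0,0],[100,0,0,-0.2,0,0,0],[100,0,0,-0.5,0,0,0]]'
python3 -m crank '[[100,0,0,-1,0,0,0],[100,0,0,-1,0,0,0],[100,0,0,-1,0,0,0],[100,0,0,-1,0,0,0],[100,0,0,-1,0,0,0],[100,0,0,0,0,0,0]]'
python3 go.py .6 -.226 .17 10.7
python3 ov.py pics/ow6.png >/dev/null
```

```text
t: 9.75
ee_pos: [0.5646, 0.2026, 0.041]
ee_rot: [-0.001, 0.035, 0.999, -0.001]
ft_force: [0.5, -1.1, 0.4]
opening: 0.0854
t: 10.35
ee_pos: [0.5674, 0.2034, 0.1712]
ee_rot: [0.003, 0.035, 0.999, 0.002]
ft_force: [0.5, 0.2, 0.6]
opening: 0.0851
t 10.35 pos [0.5674 0.2034 0.1712] open 0.0851 F [0.5 0.2 0.6]
shift [ -2.5  -17.04   0.  ] turn [ 0.03  0.06 -2.45]
q [-0.82  0.29  0.49  1.69 -0.15  1.19  1.2 ]
```

View pics/ow6.png

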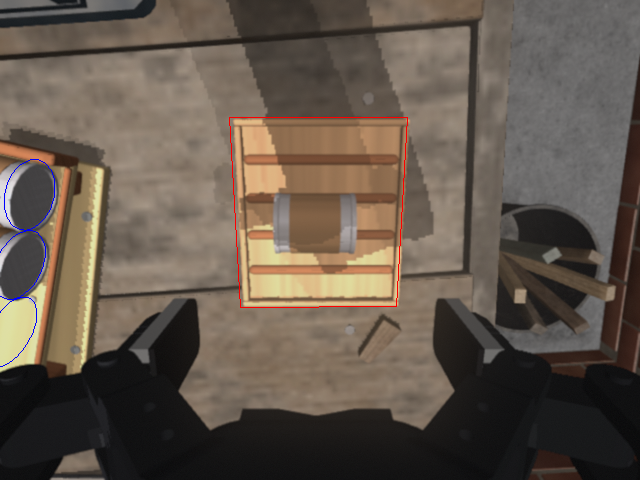

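The oldest can lies at (315,223), between the middle ribs and parallel to them. On to the new can.

```bash

python3 -m crank '[[100,-0.3,-1,0,0,0,0],[100,-0.3,-1,0,0,0,0],[100,-0.3,-1,0,0,0,0],[100,-0.3,-1,0,0,0,0],[100,-0.3,-1,0,0,0,0],[100,-0.3,-1,0,0,0,0],[100,-0.3,-1,0,0,0,0],[100,-0.3,-1,0,0,0,0]]'
python3 -m crank '[[100,-0.1,-1,0,0,0,0],[100,0,-1,0,0,0,0],[100,0,-1,0,0,0,0],[100,0,-1,0,0,0,0],[100,0,-1,0,0,0,0],[100,0,-1,0,0,0,0],[100,0,-1,0,0,0,0],[100,0,-1,0,0,0,0]]'
python3 -m crank '[[100,0,-0.9,0,0,0,-0.6],[100,0,0,0,0,0,-0.7],[100,0,0,0,0,0,-0.7],[100,0,0,0,0,0,-0.4],[100,0,0,0,0,0,0],[100,0,0,0,0,0,0]]'
python3 go.py .6 -.226 .028 10.7
python3 ov.py pics/ow7.png >/dev/null
```

```text
t: 11.2
ee_pos: [0.6109, -0.0019, 0.1658]
ee_rot: [-0.001, 0.035, 0.999, -0.0]
ft_force: [0.3, 0.1, 1.1]
opening: 0.0851
t: 12.0
ee_pos: [0.5992, -0.2013, 0.1658]
ee_rot: [-0.001, 0.035, 0.999, 0.0]
ft_force: [0.6, 0.4, 0.9]
opening: 0.0858
t: 12.6
ee_pos: [0.5979, -0.2228, 0.166]
ee_rot: [-0.0, -0.09, 0.996, 0.0]
ft_force: [0.4, -0.6, -0.6]
opening: 0.0855
t 12.6 pos [ 0.5979 -0.2228  0.166 ] open 0.0855 F [ 0.4 -0.6 -0.6]
shift [-0.06 -0.14  5.52] turn [ 0.   -0.01 -0.06]
q [-0.18  0.39  0.61  1.6  -0.23  1.22  2.22]
```

View pics/ow7.png

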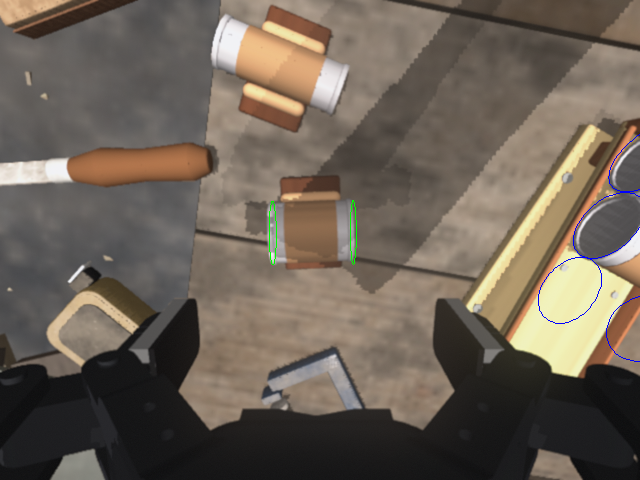

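```bash

python3 -m crank '[[100,-0.06,-0.1,0.9,0,0,0],[100,0,0,1,0,0,0],[100,0,0,1,0,0,0],[100,0,0,1,0,0,0],[100,0,0,0.8,0,0,0],[100,0,0,0.5,0,0,0],[100,0,0,0.25,0,0,0],[100,0,0,0,0,0,0]]'
python3 go.py .6 -.226 .029 10.7
python3 - <<'E'
from h import *
cv2.imwrite("pics/w8.png",bot.get_image("wrist")[:,:,::-1])
E
```

```text
t: 13.45
ee_pos: [0.6, -0.225, 0.0297]
ee_rot: [-0.0, -0.091, 0.996, 0.0]
ft_force: [-0.5, -0.5, -0.7]
opening: 0.0856
t 13.45 pos [ 0.6    -0.225   0.0297] open 0.0856 F [-0.5 -0.5 -0.7]
shift [ 0.01 -0.04  0.03] turn [ 0.   -0.01 -0.05]
q [-0.13  0.54  0.55  1.71 -0.33  0.98  2.29]
```

View pics/w8.png

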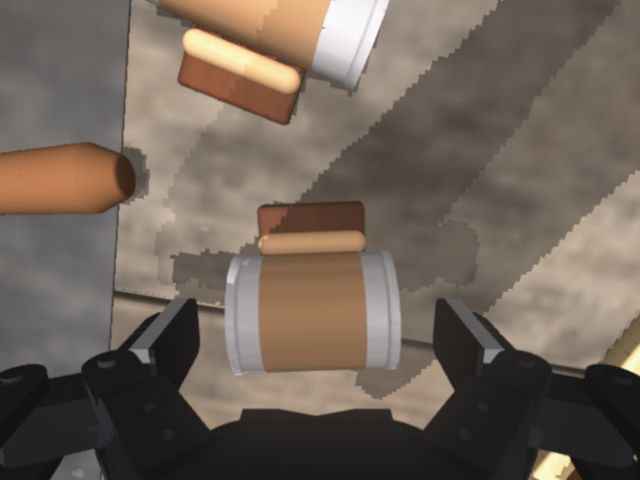

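The can sits at (313,312), between the open pads. Grip and lift.

```bash

python3 -m crank '[[80,0,0,0,0,0,0],[60,0,0,0,0,0,0],[55,0,0,0,0,0,0],[50,0,0,0,0,0,0],[50,0,0,0,0,0,0],[50,0,0,0,0,0,0],[50,0,0,0,0,0,0]]' 35
python3 -m crank '[[50,0,0,-0.3,0,0,0],[50,0,0,-0.5,0,0,0],[50,0,0,-0.7,0,0,0],[50,0,0,-0.8,0,0,0],[50,0,0,-0.8,0,0,0],[50,0,0,-0.6,0,0,0],[50,0,0,-0.3,0,0,0],[50,0,0,0,0,0,0]]'
python3 go.py .6105 -.0335 .125 -16.7
python3 - <<'E'
from h import *
cv2.imwrite("pics/w9.png",bot.get_image("wrist")[:,:,::-1])
E
```

```text
t: 14.2
ee_pos: [0.6009, -0.2252, 0.0314]
ee_rot: [0.001, -0.091, 0.996, -0.0]
ft_force: [-1.0, 0.7, 5.5]
opening: 0.0578
t: 15.0
ee_pos: [0.6008, -0.2253, 0.1315]
ee_rot: [0.001, -0.091, 0.996, -0.0]
ft_force: [-0.6, 0.3, -1.3]
opening: 0.0577
t 15.0 pos [ 0.6008 -0.2253  0.1315] open 0.0577 F [-0.6  0.3 -1.3]
shift [-1.77  7.48  0.26] turn [-0.    0.02  4.52]
q [-0.17  0.43  0.6   1.63 -0.26  1.16  2.24]
```

View pics/w9.png

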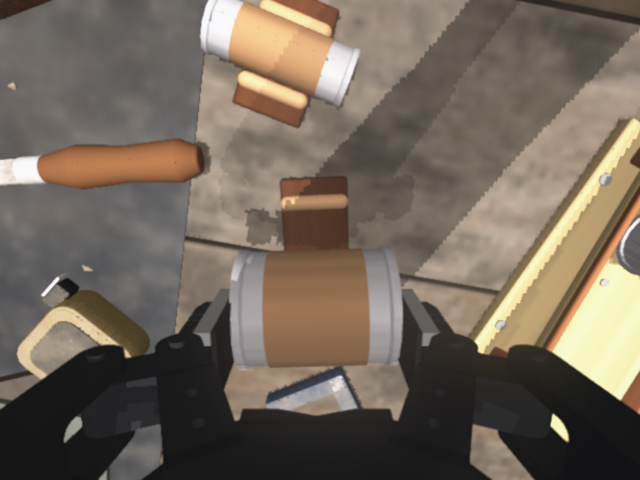

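```bash

python3 -m crank '[[50,0,0,0,0,0,0.5],[50,0,0,0,0,0,0.8],[50,0,0,0,0,0,0.8],[50,0,0,0,0,0,0.8],[50,0,0,0,0,0,0.8],[50,0,0,0,0,0,0.6],[50,0,0,0,0,0,0.22],[50,0,0,0,0,0,0]]'
python3 go.py .6103 -.0335 .13 -16.7
```

```text
t: 15.85
ee_pos: [0.5998, -0.2249, 0.1292]
ee_rot: [-0.001, 0.145, 0.989, -0.0]
ft_force: [0.6, 0.6, -0.9]
opening: 0.0575
t 15.85 pos [ 0.5998 -0.2249  0.1292] open 0.0575 F [ 0.6  0.6 -0.9]
shift [ 1.79  7.46 -0.03] turn [-0.   -0.01  0.  ]
q [-0.24  0.45  0.69  1.64 -0.31  1.16  1.81]
```

```bash

python3 -m crank '[[50,0.15,0.6,0,0,0,0],[50,0.24,1,0,0,0,0],[50,0.24,1,0,0,0,0],[50,0.24,1,0,0,0,0],[50,0.24,1,0,0,0,0],[50,0.24,1,0,0,0,0],[50,0.24,1,0,0,0,0],[50,0.2,0.86,0,0,0,0]]'
python3 -m crank '[[50,0,0,0,0,0,0],[50,0,0,0,0,0,0]]'
python3 go.py .6103 -.0335 .0716 -16.7
python3 ov.py pics/ow10.png >/dev/null
```

```text
t: 16.65
ee_pos: [0.6107, -0.0305, 0.13]
ee_rot: [-0.0, 0.144, 0.99, 0.0]
ft_force: [0.7, 0.3, -1.8]
opening: 0.0574
t: 16.85
ee_pos: [0.6108, -0.0323, 0.13]
ee_rot: [-0.0, 0.144, 0.99, 0.0]
ft_force: [-0.7, -0.1, -0.4]
opening: 0.0571
t 16.85 pos [ 0.6108 -0.0323  0.13  ] open 0.0571 F [-0.7 -0.1 -0.4]
shift [ 0.   -0.05  2.34] turn [ 0.   -0.    0.02]
q [-0.54  0.38  0.65  1.71 -0.25  1.14  1.47]
```

View pics/ow10.png

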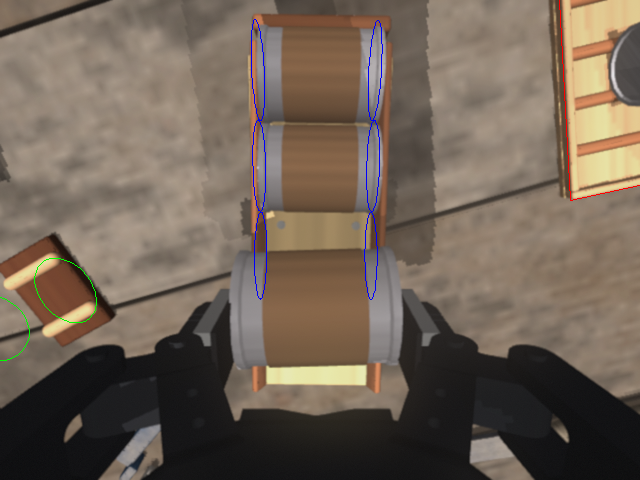

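The held can is aligned with the lane. The two lane cans are at (320,75) and (318,167), with third place free. Lowering.

```bash

python3 -m crank '[[50,0,0,0.4,0,0,0],[50,0,0,0.6,0,0,0],[50,0,0,0.5,0,0,0],[50,0,0,0.35,0,0,0],[50,0,0,0.2,0,0,0],[50,0,0,0.1,0,0,0],[50,0,0,0,0,0,0],[50,0,0,0,0,0,0]]'
python3 -m crank '[[50,0,0,0.06,0,0,0],[50,0,0,0.06,0,0,0],[50,0,0,0,0,0,0]]'
python3 go.py .6103 -.0325 .0716 -16.7
```

```text
t: 17.7
ee_pos: [0.6113, -0.0337, 0.0767]
ee_rot: [0.0, 0.145, 0.989, 0.0]
ft_force: [0.5, 0.2, -2.1]
opening: 0.0578
t: 18.0
ee_pos: [0.6109, -0.0336, 0.0733]
ee_rot: [-0.0, 0.145, 0.989, 0.0]
ft_force: [0.4, 0.3, -2.0]
opening: 0.057
t 18.0 pos [ 0.6109 -0.0336  0.0733] open 0.057 F [ 0.4  0.3 -2. ]
shift [0.04 0.04 0.07] turn [-0. -0. -0.]
q [-0.52  0.44  0.63  1.76 -0.3   1.03  1.5 ]
```

```bash

python3 -m crank '[[50,0,0.04,0.06,0,0,0],[50,0,0,0,0,0,0],[50,0,0,0,0,0,0]]'
python3 -m crank '[[50,0,0,0.05,0,0,0],[50,0,0,0,0,0,0],[50,0,0,0,0,0,0]]'
```

```text
t: 18.3
ee_pos: [0.6112, -0.0326, 0.0718]
ee_rot: [-0.0, 0.145, 0.989, -0.0]
ft_force: [0.6, -0.6, -0.0]
opening: 0.0574
t: 18.6
ee_pos: [0.6115, -0.0327, 0.0716]
ee_rot: [0.0, 0.145, 0.989, 0.0]
ft_force: [-4.0, 0.5, 10.2]
opening: 0.0576
```

```bash

python3 -m crank '[[50,0,0,-0.04,0,0,0],[58,0,0,0,0,0,0],[70,0,0,0,0,0,0],[80,0,0,0,0,0,0],[90,0,0,0,0,0,0],[100,0,0,0,0,0,0],[100,0,0,0,0,0,0],[100,0,0,-0.2,0,0,0]]'
python3 -m crank '[[100,0,0,-0.5,0,0,0],[100,0,0,-1,0,0,0],[100,0,0,-1,0,0,0],[100,0,0,-1,0,0,0],[100,0,0,-1,0,0,0],[100,0,0,-1,0,0,0],[100,0,0,0,0,0,0],[100,0,0,0,0,0,0]]'
python3 ov.py pics/ow11.png >/dev/null; python3 - <<'E'
from h import *
im=bot.get_image("scene"); cv2.imwrite("pics/s11.png",cv2.resize(im[130:260,180:380,::-1],None,fx=4,fy=4,interpolation=cv2.INTER_CUBIC))
E
```

```text
t: 19.4
ee_pos: [0.6108, -0.0326, 0.0761]
ee_rot: [-0.001, 0.145, 0.989, -0.0]
ft_force: [-0.2, 0.3, 0.5]
opening: 0.0851
t: 20.2
ee_pos: [0.6116, -0.0328, 0.2152]
ee_rot: [0.001, 0.145, 0.989, 0.0]
ft_force: [-0.4, -0.2, -0.9]
opening: 0.0851
```

View pics/ow11.png

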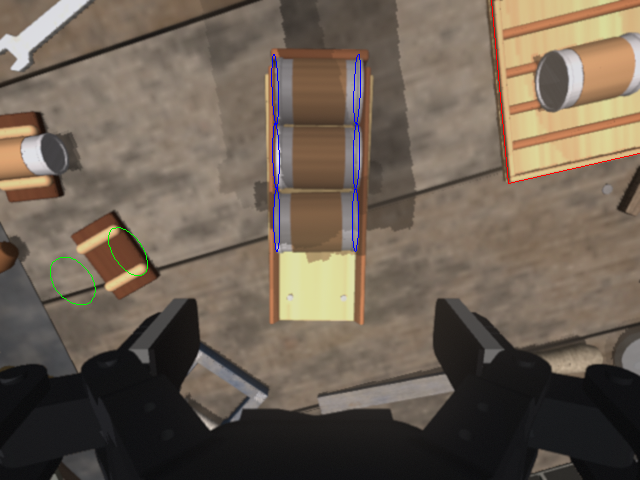

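View pics/s11.png

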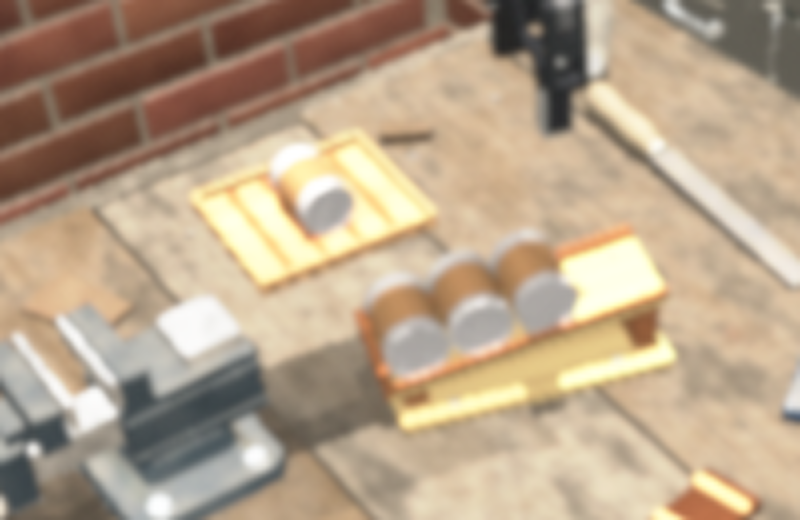

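The new can is at (317,222) in the wrist view, snug behind the others and across the lane. The oldest is in the tray. One more check that it all rests, then hand in.

```bash

python3 - <<'E'
from h import *
cv2.imwrite("pics/a.png",bot.get_image("scene"))
E
python3 -m crank '[[100,0,0,0,0,0,0],[100,0,0,0,0,0,0],[100,0,0,0,0,0,0],[100,0,0,0,0,0,0],[100,0,0,0,0,0,0],[100,0,0,0,0,0,0]]'
python3 - <<'E'
from h import *
b=bot.get_image("scene").astype(int); a=cv2.imread("pics/a.png").astype(int)
d=np.abs(a-b).max(2); print("rack+tray max diff",d[155:245,225:360].max(), "mean",d[155:245,225:360].mean())
bot.close_job()
E
```

```text
t: 20.95
ee_pos: [0.6113, -0.0327, 0.2141]
ee_rot: [0.0, 0.145, 0.989, -0.0]
ft_force: [0.0, -0.2, -0.9]
opening: 0.0854
rack+tray max diff 15 mean 0.6593415637860083
the job is handed in; nothing more can be done
```

I moved the oldest can from the stop into the tray and loaded the new can from its saddle into third place in the lane. The job was handed in at about 21 s of the 64 s allowed. No verdict was reported, so the results below come from my own camera checks.

- **Oldest can:** it lies in the tray between the two middle ribs, parallel to them. I lowered it until it touched the ribs (about 20 N) before letting go.
- **New can:** I took the short, thick can, not the slim canister or the orange one. It was set down on the lane floor (about 10 N) and rests right behind the other two, across the lane. Its outline matches the expected third place to within about 2 mm.
- **At rest:** two scene pictures over half a second apart showed no visible movement in the rack and tray area. The gripper was open and well clear at 0.21 m.

No check failed. The only mismatch was 1–2 mm between my rack fit and the cans seen sideways in the wrist view. I moved the new can's set-down point by about 1 mm for it.

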